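Pack the cups into the drawer box and pin it for the road

ROBOT

A 6-joint arm with a two-finger parallel gripper is mounted at the origin on the work surface. World frame = base frame: x ahead of the robot, y to its left, z up, the work surface at z = 0. Lengths are in m, angles in degrees, forces in N, time in s.
With the tool pointing down it reaches from about 0.325 to 0.775 m from the base axis. Payload 5.5 kg.
Tool frame: the origin (TCP) lies at the centre of the arm's flange, where the gripper is bolted on; the fingertips stand 182 mm ahead of it and the grasp point (between the pads) lies 163 mm ahead of it; z points along the fingers, y is the line along which they close (so a half turn about z gives the same grasp; the last joint's range is limited). The gripper opens to 88 mm and grips with 3 to 60 N. Pads are 20 mm wide; open, the fingers measure 115 mm over their backs; the gripper's body (75 mm by 178 mm) begins 61 mm behind the grasp point.
Start: joints at [-78.249, 5.22, 70.514, -0, 104.267, -3.249], TCP at [0.155, -0.58, 0.405] pointing down, gripper open.
Joint ranges: [-164.24, 164.24], [-49.07, 125.15], [9.68, 141.18], [-86.29, 266.29], [3.28, 154.24], [-151.56, 151.56]. Speed limits (degrees/s): [147.25, 147.25, 172.46, 180, 180, 180].

INTERFACE

Orientations are given as [roll, pitch, yaw] about the fixed x, y, z axes, in that order (R = Rz(yaw) Ry(pitch) Rx(roll)).
In Python, from station import r gives the robot as it stands. The module is installed in compiled form; this text tells all that it offers. Calls block until the motion is done:
- r.reach(position, orientation): joint-space move of the TCP to a pose.
- r.servo_line(position, rotation=None, speed=0.15): straight line of the TCP; rotation=None keeps the orientation; speed is the mean speed in m/s.
- r.move_joints(angles): joint-space move.
- r.let_go() and r.grab(squeeze=None): open the fingers fully, or close them until they stop; squeeze is the grip in N (None keeps the last).
- r.wait(seconds).
- r.inverse_kinematics(position, orientation): joint angles nearest the present ones, or None.
- r.sense(): the state.
- r.snapshot(name): name is "scene" or "top" or "wrist"; returns a dict with "frame" (420x560x3 uint8, red, green, blue), "fx", "fy", "cx", "cy" (pixels), "dist_coeffs" ([k1, k2, p1, p2, k3] as OpenCV has them; the pictures are not rectified), "R" (3x3) and "t" (3): a world point X has camera coordinates R X + t. Camera axes: x right, y down, z forward; pixel columns grow to the right and rows downward; lengths in m; the calibration is good to about 2 mm. A picture is of the moment at which its call begins. There is no depth.
A pose or a line that the arm cannot do raises r.IKError and nothing moves.
- r.hand_in(): hands the job in; it is judged then, once.
The state is a dict: "clock": time; "joints": joint angles; "joint_vel": joint speeds; "joint_torque": joint torques, N m; "tcp_pos": TCP position; "orientation": TCP orientation; "contact_force": force on the tool from outside, world axes, zero at the start; "torque": the same for the moment, N m; "opening": finger opening in m; "gripper_force": force on a finger pad.
Only numpy, scipy, OpenCV 4.12 (cv2) and the standard library are available. Lean on these libraries where they do the work, as an engineer would, in place of code of your own. Each camera call takes 0.05 s, during which the arm holds its last target. There are 200 camera calls.

TASK

Get this drawer box ready for the road: draw the red-handled drop pin out of the yoke on its right side and park it, collar down, in the stow bush on its left side, then pull the drawer out and stand every cup that is on the table upright on the drawer's floor. Push the drawer fully home and lock it: drop the pin back down through both ears of the yoke, with the drawer's tongue trapped between them, until its collar sits on the upper ear. Leave the saucers, the milk jug and the sugar jar where they are.

Things in the scene. Friction and masses are not known exactly. Their poses are not given: they have to be found in the camera images.
- cabinet: Low blue plywood drawer box with a brown wooden top, 190 deep (x) x 370 wide (y) x 95 mm high, fixed to the table. Origin on the table under its middle; its x axis points away from the drawer front (into the box, away from the robot), y to the robot's left along the front, z up. One drawer, opening towards -x. It stands turned by up to about 0.08 rad.
- drawer (a joint): The drawer's slide, m: 0 = fully home, 0.155 = fully out; it stays where it is left (about 2.5 N of friction, nothing but the pin holds it). Home at the start.
- handle (a point): Middle of the drawer's steel bar handle: round bar 12 mm thick, 110 mm long along the cabinet's y, 40 mm in front of the drawer front (34 mm free gap behind it), 66 mm above the table; moves with the drawer. The wooden drawer front's face is 40 mm behind this point and rises to 84 mm above the table.
- drawer_in (a point): Centre of the drawer's inner floor, 22 mm above the table; moves with the drawer, same axes as the cabinet. The flat inside is 145 (x) x 334 (y) mm; side and back walls are 33 mm high above this floor, the drawer front 62 mm. The opening of the box above the floor is 64 mm high, so an upright cup goes in under the top. The inside is wholly uncovered when the drawer is out 0.15 or more.
- yoke (a point): Steel yoke on the cabinet's right (-y) side: centre of the hole in its upper ear, on the ear's top face, 85 mm above the table, 28 mm out from the side wall. Two level ears, each 6 mm thick, 34 x 47 mm, with vertical 13 mm holes in line: the upper spans 0 to 6 mm below this point, the lower 22 to 28 mm. The drawer's tongue lies between them when the drawer is home. Same axes as the cabinet.
- tongue (a point): Centre of the 13 mm hole in the drawer's steel tongue (6 mm thick, 30 mm wide), on its top face, 74 mm above the table; moves with the drawer. With the drawer home it lies straight below yoke, between the ears; with the drawer out the tongue, and the steel strap at the front that carries it, stick out to the right of the drawer front, reaching 228 mm from the cabinet's middle line.
- stow (a point): Top of the stow bush on the cabinet's left (+y) side, at the centre of its 13 mm hole, 85 mm above the table, 28 mm out from the side wall; 16 mm thick. The drop pin is parked here, hanging by its collar, whenever the drawer is in use; empty at the start.
- pin: Steel drop pin, 0.07 kg. Origin on its axis at the underside of its collar, z up. Below: shank 10 mm thick, 50 mm long, the last 8 mm tapered to 4 mm. Above: collar 22 mm across, 5 mm high; neck; T-grip from 20 to 46 mm up, 46 mm along the pin's x, 14 mm thick along its y. At the start upright in the yoke, through ears and tongue, collar on the upper ear, grip turned by a varying angle.
- pin_tip (a point): Tip of the pin's shank, 50 mm below the pin's origin along its axis.
- cup1: White straight-sided espresso cup with a blue rim, about 0.12 kg, maybe absent. Origin at the centre of its underside, z up; 52 mm high, 56 mm across all the way up, wall 4 mm, floor 8 mm thick, open at the top. Handle along its own +y, reaching 46 mm from the axis, between 11 and 46 mm up. Starts upright on the table, left or right of the drawer box, turned any way.
- cup2: White straight-sided espresso cup with a blue rim, about 0.12 kg, maybe absent. Origin at the centre of its underside, z up; 52 mm high, 56 mm across all the way up, wall 4 mm, floor 8 mm thick, open at the top. Handle along its own +y, reaching 46 mm from the axis, between 11 and 46 mm up. Starts upright on the table, left or right of the drawer box, turned any way.
- cup3: White straight-sided espresso cup with a blue rim, about 0.12 kg, maybe absent. Origin at the centre of its underside, z up; 52 mm high, 56 mm across all the way up, wall 4 mm, floor 8 mm thick, open at the top. Handle along its own +y, reaching 46 mm from the axis, between 11 and 46 mm up. Starts upright on the table, left or right of the drawer box, turned any way.
- cup4: White straight-sided espresso cup with a blue rim, about 0.12 kg, maybe absent. Origin at the centre of its underside, z up; 52 mm high, 56 mm across all the way up, wall 4 mm, floor 8 mm thick, open at the top. Handle along its own +y, reaching 46 mm from the axis, between 11 and 46 mm up. Starts upright on the table, left or right of the drawer box, turned any way.
- saucers: Stack of white saucers with blue rims, 121 mm across, 38 mm high; leave it alone. Origin under its centre.
- jug: White milk jug with a blue rim, 82 mm across, 111 mm high, handle reaching 69 mm from its axis; leave it alone. Origin under its centre.
- sugar: Glass sugar jar with a steel lid, 68 mm across, 85 mm high; leave it alone. Origin under its centre.
Things that resemble listed ones, but are neither listed nor needed, are in the scene too. What is shaped like the cup2 but yellow is not meant.

How it is judged:
By the outcome, as a careful person would: the job done as asked, in the order asked, and still so for the second after the job is handed in, with the robot touching nothing.
Of cup1, cup2, cup3, cup4 only 2 to 4 are there at a start; the rules pass over those that are not, and their reading is None.
At some moment in a run one of cup1, cup2, cup3, cup4 may be knocked a few centimetres aside while the robot is not near it.
It also fails if it takes over 210 s, if anything falls off the work surface, if the arm or the gripper's body presses on something with over 40 N, if the wrist force passes 120 N, or if a joint passes its speed limit or range.

## Working session

There is one attempt and no reset: what is moved stays moved. The work goes in short steps, each a Python script; the robot and the scene stay as the last script left them, time stands still between calls to the robot, and variables do not carry over. Pictures are saved under pics/ and viewed, at most 14 in all, crops included, and the job is handed in when it is done.

```bash
mkdir -p pics; ls; python3 - <<'E'
from station import r
import cv2,pickle
S={}
for n in ["scene","top","wrist"]:
    s=r.snapshot(n); S[n]=s
    cv2.imwrite(f"pics/{n}0.png",s["frame"][:,:,::-1])
    print(n,s["fx"],s["fy"],s["cx"],s["cy"],s["dist_coeffs"],(-s["R"].T@s["t"]).round(3),s["R"].round(2).tolist())
pickle.dump(S,open("s0.pkl","wb"))
print(r.sense())
E
```

```text
pics
scene 413.4351077438621 413.4351077438621 278.9628576863173 212.92301924252146 [0.03552787 0.         0.         0.         0.        ] [1.395 0.116 0.692] [[-0.11, 0.99, 0.02], [0.55, 0.08, -0.83], [-0.83, -0.08, -0.55]]
top 385.0523115053404 385.0523115053404 274.32779005915563 207.73102367409882 [-0.10247408  0.          0.          0.          0.        ] [0.419 0.022 1.259] [[0.01, -1.0, -0.0], [-1.0, -0.01, -0.08], [0.08, 0.0, -1.0]]
wrist 330.2739083163504 330.2739083163504 277.5761445003574 207.99628705563276 [-0.06768076  0.          0.          0.          0.        ] [ 0.229 -0.559  0.385] [[0.26, -0.97, -0.0], [-0.93, -0.25, 0.28], [-0.27, -0.07, -0.96]]
{'clock': 0.15, 'joints': array([-7.82468544e+01,  5.25453833e+00,  7.05653790e+01, -2.68098681e-05,
        1.04266175e+02, -3.24882481e+00]), 'joint_vel': array([ 0.07545843, -0.12998095, -0.14062131,  0.01785969,  0.01749872,
       -0.06169847]), 'joint_torque': array([ 1.80622199e-03, -4.47044420e+01, -4.06906986e+01,  6.99147605e-02,
        2.74201354e-02, -1.01735807e-04]), 'tcp_pos': array([ 0.15531941, -0.57960588,  0.40375884]), 'orientation': array([-1.79914045e+02, -4.85308417e-03,  1.50019601e+01]), 'contact_force': array([-0.43722419, -0.99087765, -0.10550405]), 'torque': array([-0.01137431,  0.01875628,  0.03665568]), 'gripper_force': 0.0, 'opening': 0.08790128360177735}
```

View pics/top0.png

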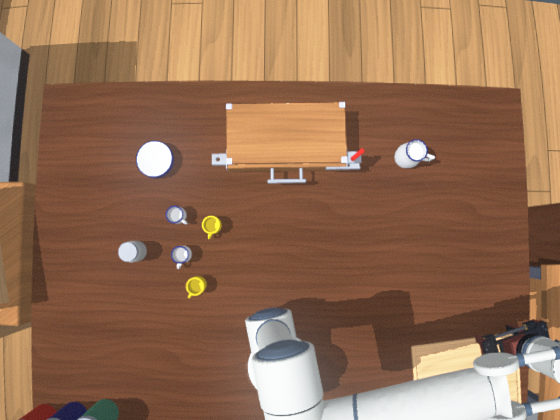

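View pics/scene0.png

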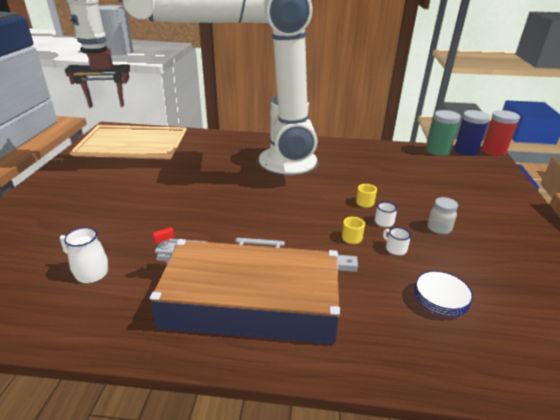

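The top view shows the box at the middle, with the stow ear at (219,159), the yoke with the red grip at (357,155) and the bar handle at (287,181). There are two white cups, at (176,214) and (181,255). The two yellow cups, at (211,226) and (196,286), are not meant. The sugar is at (132,251), the saucers at (155,159) and the jug at (411,153). The scene view agrees: only two white cups with blue rims. I'll make one enlarged crop to confirm.

```bash
cat > h.py <<'E'
import numpy as np, cv2
from station import r
def save(s,name,box=None,k=1):
    f=s["frame"][:,:,::-1]
    if box: f=f[box[1]:box[3],box[0]:box[2]]
    f=cv2.resize(f,None,fx=k,fy=k,interpolation=cv2.INTER_CUBIC); cv2.imwrite(f"pics/{name}.png",f); return f
def ray(s,px):
    K=np.array([[s["fx"],0,s["cx"]],[0,s["fy"],s["cy"]],[0,0,1]])
    u=cv2.undistortPoints(np.array(px,float).reshape(-1,1,2),K,np.array(s["dist_coeffs"],float)).reshape(-1,2)
    R=np.array(s["R"]); d=np.c_[u,np.ones(len(u))]@R; return -R.T@np.array(s["t"]),d
def plane(s,px,z):
    c,d=ray(s,px); return c+d*((z-c[2])/d[:,2])[:,None]
def proj(s,X):
    K=np.array([[s["fx"],0,s["cx"]],[0,s["fy"],s["cy"]],[0,0,1]])
    return cv2.projectPoints(np.array(X,float).reshape(-1,1,3),cv2.Rodrigues(np.array(s["R"]))[0],np.array(s["t"],float),K,np.array(s["dist_coeffs"],float))[0].reshape(-1,2)
E
python3 - <<'E'
from h import *
import pickle
S=pickle.load(open("s0.pkl","rb")); t=S["top"]
a=save(t,"a",(205,90,375,195),4); b=save(t,"b",(150,190,235,305),4)
b=cv2.resize(b,None,fx=.9,fy=.9)[:,:]
a=cv2.resize(t["frame"][90:195,205:375,::-1],(510,315),interpolation=cv2.INTER_CUBIC)
b=cv2.resize(t["frame"][190:305,150:235,::-1],(255,345),interpolation=cv2.INTER_CUBIC)
im=np.zeros((345,770,3),np.uint8); im[:315,:510]=a; im[:,515:]=b; cv2.imwrite("pics/crop1.png",im)
print(plane(t,[(228,105),(342,103)],.095).round(3),plane(t,[(219,159)],.085).round(3),plane(t,[(287,181)],.066).round(3))
print(plane(t,[(176,214),(181,255)],.052).round(3))
hsv=cv2.cvtColor(t["frame"],cv2.COLOR_RGB2HSV); m=((hsv[...,0]<6)|(hsv[...,0]>174))&(hsv[...,1]>200)&(hsv[...,2]>150); m=m[90:200,320:390]
ys,xs=np.nonzero(m); print(len(xs),xs.mean()+320,ys.mean()+90, plane(t,[(xs.mean()+320,ys.mean()+90)],.085+.046).round(3)); print(cv2.minAreaRect(np.c_[xs+320,ys+90].astype(np.float32)))
E
```

```text
[[ 0.828  0.172  0.095]
 [ 0.838 -0.185  0.095]] [[0.659 0.197 0.085]] [[ 0.594 -0.015  0.066]]
[[0.489 0.335 0.052]
 [0.36  0.316 0.052]]
3 354.3333333333333 155.66666666666669 [[ 0.663 -0.213  0.131]]
((355.28826904296875, 154.74705505371094), (0.7592570781707764, 9.219545364379883), 40.601295471191406)
```

View pics/crop1.png

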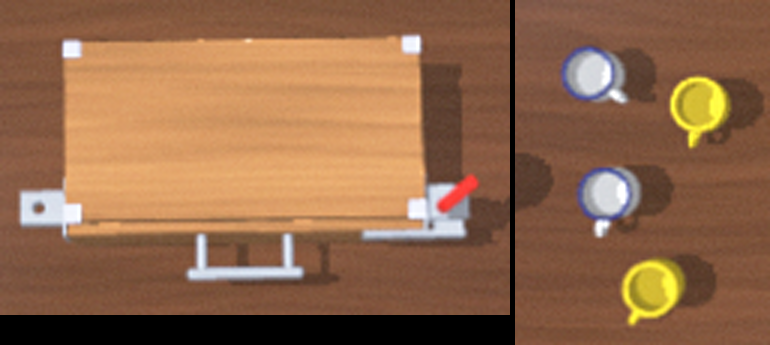

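The crop confirms it: two white cups with blue rims, at crop (590,72) and (606,192), and two yellow decoys. The red grip runs from (440,208) to (475,181), about -52° in world, and the stow hole is at crop (38,208). I'll go above the yoke and the stow for one close look each.

```bash
python3 - <<'E'
from h import *
import pickle
S=pickle.load(open("s0.pkl","rb")); t=S["top"]
st=plane(t,[(205+38/3,90+208/3)],.085)[0]
c=np.array([[72,49],[411,44],[418,208],[73,213]])/3+[205,90]
P=plane(t,c,.095)[:,:2]; print(st.round(4),P.round(4).tolist())
for a,b in((1,0),(2,3)):
    v=P[b]-P[a]; print(np.degrees(np.arctan2(-v[0],v[1])))
yo=st-[ -.426*np.sin(.03),.426*np.cos(.03),0]; print(yo)
for n,p in(("yoke",yo),("stow",st)):
    x=p+[-.03,.0,.29]
    r.reach(x,[180,0,0]); r.wait(.3)
    s=r.snapshot("wrist"); save(s,"w_"+n); pickle.dump(s,open(f"w_{n}.pkl","wb")); print(proj(s,[p]))
print(r.sense()["clock"])
im=np.hstack([cv2.imread("pics/w_yoke.png")[:,80:480],cv2.imread("pics/w_stow.png")[:,80:480]]); cv2.imwrite("pics/w1.png",im)
E
```

```text
[0.6576 0.2011 0.085 ] [[0.824, 0.1683], [0.8326, -0.1848], [0.6587, -0.1898], [0.6505, 0.1635]]
1.3979098913231685
1.3267008962697144
[ 0.6703706  -0.22468755  0.085     ]
[[277.35114292 169.2959348 ]]
[[277.03300416 169.85193022]]
4.575
```

View pics/w1.png

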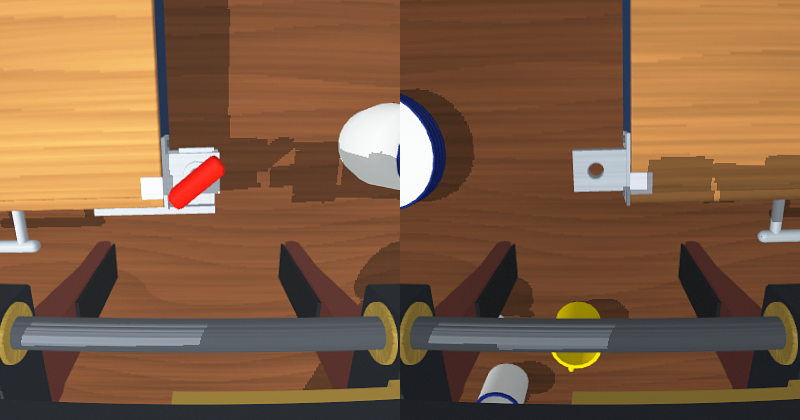

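The wrist views show the red grip's centre at about (197,182) in the left half. The stow hole is at (595,170), within 2 px of the prediction. I'll measure both and pull the pin.

```bash
python3 - <<'E'
from h import *
import pickle
s=pickle.load(open("w_yoke.pkl","rb")); f=s["frame"].astype(int)
m=((f[...,0]>120)&(f[...,1]<60)&(f[...,2]<60)).astype(np.uint8)
ct=max(cv2.findContours(m,0,2)[0],key=cv2.contourArea); R=cv2.minAreaRect(ct); B=cv2.boxPoints(R); print(R)
W=plane(s,B,.128)[:,:2]; e=[W[1]-W[0],W[2]-W[1]]; e=max(e,key=np.linalg.norm); print("grip",W.mean(0),[np.linalg.norm(W[1]-W[0]),np.linalg.norm(W[2]-W[1])],np.degrees(np.arctan2(e[1],e[0])), "at z .118",plane(s,[R[0]],.118))
q=pickle.load(open("w_stow.pkl","rb")); g=q["frame"][155:185,262:290].mean(2)
d=(g<130).astype(np.uint8); n,l,st,c=cv2.connectedComponentsWithStats(d); print(st.tolist(),c.tolist())
i=1+np.argmin(np.linalg.norm(c[1:]-[13,15],axis=1)); print("stow",plane(q,[c[i]+[262,155]],.083))
for a in(-52,128):
    print(a,r.inverse_kinematics([.67,-.2245,.30],[180,0,a]),r.inverse_kinematics([.657,.201,.30],[180,0,a]))
# box right side edge direction check not needed
E
```

```text
((276.21044921875, 182.14605712890625), (22.163320541381836, 65.15312194824219), 50.710594177246094)
grip [ 0.66820176 -0.22359827] [np.float64(0.04596217645614099), np.float64(0.015521537882091015)] -50.652233627653246 at z .118 [[ 0.66640204 -0.22383212  0.118     ]]
[[0, 0, 28, 30, 656], [6, 8, 16, 15, 184]] [[13.553353658536585, 14.375], [13.309782608695652, 14.945652173913043]]
stow [[0.65717686 0.20256069 0.083     ]]
-52 [-2.12826564e+01  2.20765253e+01  6.16345913e+01 -2.54444375e-14
  9.62888834e+01  1.20717344e+02] None
128 [-21.28265643  22.0765253   61.63459129   0.          96.28888341
 -59.28265643] [ 14.17424729  18.94236564  65.49215519   0.          95.56547917
 -23.82575271]
```

```bash
python3 - <<'E'
from h import *
import pickle
p=np.array([.668,-.2237]); o=[180,0,129.35]
r.reach([*p,.36],o)
r.servo_line([*p,.284],speed=.08)
r.grab(20); r.wait(.3); s=r.sense(); print(s["opening"],s["tcp_pos"],s["contact_force"],s["gripper_force"],s["orientation"])
g=s["tcp_pos"]
r.servo_line([*g[:2],.365],speed=.08); s=r.sense(); print(s["opening"],s["tcp_pos"],s["contact_force"])
im=r.snapshot("scene"); save(im,"lift",(100,180,380,380),2)
w=r.snapshot("wrist"); save(w,"liftw"); pickle.dump(w,open("liftw.pkl","wb"));print(s["clock"])
np.save("grasp.npy",g)
E
```

```text
0.01370707852304198 [ 0.66800028 -0.22369131  0.28398665] [-0.52539961  0.11398873 -0.92918495] 19.999959468841553 [-1.79998425e+02 -6.02290978e-04  1.29351700e+02]
0.013837683946546848 [ 0.66800988 -0.22368146  0.36395895] [ 0.94250662 -0.53363702 -0.61004236]
10.7167
```

View pics/lift.png

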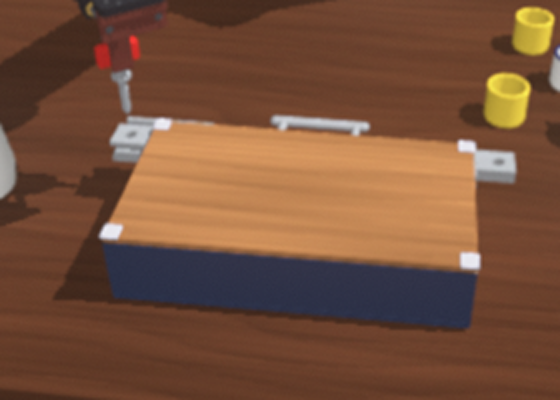

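The lift worked: the pin hangs upright in the fingers, clear of the yoke, whose hole is at crop (131,134). The stow hole is at crop (499,162). Next I park the pin.

```bash
cat >> h.py <<'E'
def down(p,z0,z1,step=.004,lim=8,speed=.04):
    z=z0
    while z>z1+1e-6:
        z=max(z-step,z1); r.servo_line([*p,z],speed=speed); F=r.sense()["contact_force"]
        if abs(F[2])>lim or np.hypot(F[0],F[1])>12: return z,F
    return z,F
E
python3 - <<'E'
from h import *
import pickle
g=np.load("grasp.npy")
s=r.snapshot("scene")
gr=cv2.cvtColor(s["frame"],cv2.COLOR_RGB2GRAY).astype(float)
def hole(u,v):
    a=gr[v-4:v+5,u-5:u+6]; w=np.clip(150-a,0,None); ys,xs=np.mgrid[v-4:v+5,u-5:u+6]; k=(abs(xs-u)<4)&(abs(ys-v)<3); w=w*k
    return [(w*xs).sum()/w.sum(),(w*ys).sum()/w.sum()]
h=[hole(165,247),hole(349,261)]; P=plane(s,h,.084); print(h,P)
print("delta scene",P[1]-P[0], "wrist",np.array([.6572,.2026])-g[:2])
a=np.radians(1.4); d=.426*np.array([-np.sin(a),np.cos(a)]); t=g[:2]+d; print("target",t)
o=[180,0,129.35]
r.servo_line([*t,.375],speed=.2); r.wait(.4)
w=r.snapshot("wrist"); save(w,"stow1"); sc=r.snapshot("scene"); save(sc,"stow1s",(280,200,420,300),4)
a=cv2.resize(cv2.imread("pics/stow1.png")[100:420],None,fx=.9,fy=.9); b=cv2.imread("pics/stow1s.png")[:288,:]
b=cv2.resize(b,(a.shape[1],260)); cv2.imwrite("pics/st.png",np.vstack([a,b]))
print(proj(w,[[*t,.085]]),proj(sc,[[*t,.085]])); print(r.sense()["contact_force"])
E
```

```text
[[np.float64(165.55882352941177), np.float64(246.76470588235293)], [np.float64(349.23333333333335), np.float64(260.56666666666666)]] [[ 0.66728874 -0.22136635  0.084     ]
 [ 0.65803292  0.2048479   0.084     ]]
delta scene [-0.00925583  0.42621425  0.        ] wrist [-0.01080028  0.42629131]
target [0.65759218 0.20218153]
[[278.32781578 206.17126736]] [[348.09331284 259.9958375 ]]
[ 0.1002624  -0.1010245  -0.30742145]
```

View pics/st.png

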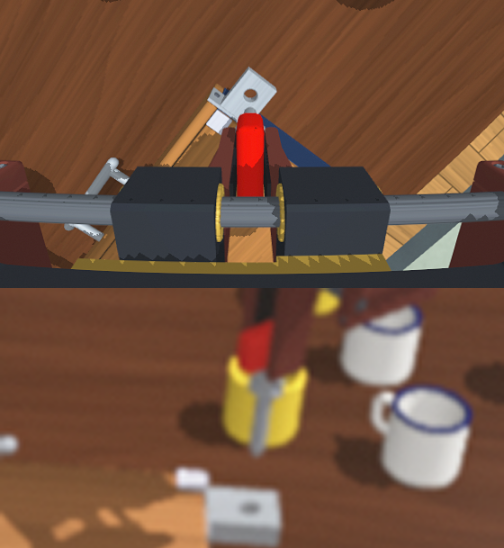

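The wrist view shows the stow hole at (250,95), just ahead of the red grip. The scene crop shows the pin tip above the bush hole at (250,508). The offset estimates agree within 1.5 mm, so I lower the pin under force watch.

```bash
python3 - <<'E'
from h import *
g=np.load("grasp.npy"); t=np.array([.6576,.2022])
r.servo_line([*t,.338],speed=.1)
z,F=down(t,.338,g[2]+.001); print(z,F,r.sense()["tcp_pos"],r.sense()["opening"])
s=r.snapshot("scene"); save(s,"parked",(280,200,420,300),4)
E
```

```text
0.28498665431385617 [-0.56577904  1.2224812  -0.62058912] [0.65760027 0.20222912 0.28500349] 0.013642907532025716
```

View pics/parked.png

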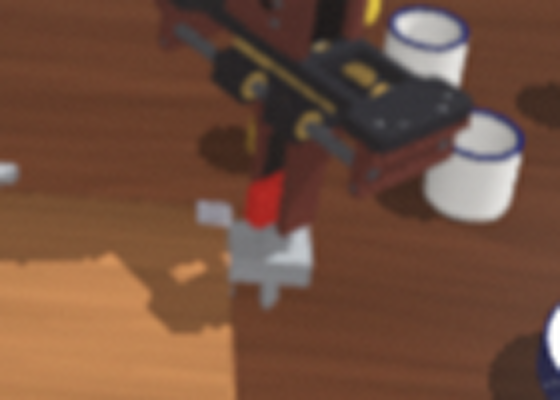

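The pin sits in the bush with its collar down on the top, and the shank tip shows below. I release it and hook the drawer handle with closed fingers.

```bash
python3 - <<'E'
from h import *
import pickle
r.let_go(); r.servo_line([.6576,.2022,.40],speed=.15)
y=np.radians(1.4); ex=np.array([np.cos(y),np.sin(y)]); ey=np.array([-ex[1],ex[0]])
c=np.array([.6628,-.0107])
r.reach([*(c-.09*ex),.40],[180,0,1.4]); r.grab(20); r.wait(.3)
s=r.snapshot("wrist"); save(s,"hand")
f=s["frame"].astype(int); 
# bar: bright grey pixels projected on z=.066
m=(f.min(2)>120)&(f.max(2)-f.min(2)<30); ys,xs=np.nonzero(m); P=plane(s,np.c_[xs,ys],.068)[:,:2]-c
a,b=P@ex,P@ey; k=(abs(b)<.05)&(a>-.1)&(a<-.045); 
h=np.histogram(a[k],bins=np.arange(-.1,-.044,.003)); print(k.sum(),h[0].tolist(),h[1].round(3).tolist(), np.median(a[k]))
print(r.sense()["opening"],r.sense()["clock"],proj(s,[[*(c-.068*ex),.066]]))
E
```

```text
1752 [0, 0, 0, 0, 0, 0, 0, 0, 310, 312, 315, 315, 147, 63, 76, 67, 61, 64] [-0.1, -0.097, -0.094, -0.091, -0.088, -0.085, -0.082, -0.079, -0.076, -0.073, -0.07, -0.067, -0.064, -0.061, -0.058, -0.055, -0.052, -0.049, -0.046] -0.06755210984966628
0.0006600453332163753 23.1917 [[277.92859221 170.11596128]]
```

View pics/hand.png

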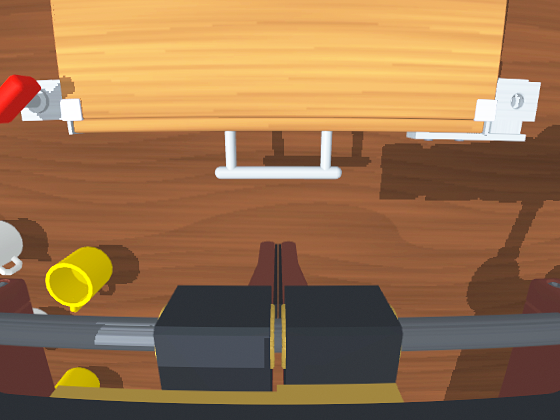

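The picture shows the bar handle centred at (278,172), with the posts at (231,150) and (326,150), and the pin parked at the left (15,98). The bar lies 69.5 mm in front of the yoke line. I go down into the gap and pull.

```bash
python3 - <<'E'
from h import *
y=np.radians(1.4); ex=np.array([np.cos(y),np.sin(y)]); c=np.array([.6628,-.0107])
p=c-.0465*ex
r.servo_line([*p,.28],speed=.2)
print(down(p,.28,.227,step=.01))
a=-.0465
while a>-.23:
    st=.02 if a>-.18 else .004
    a-=st; r.servo_line([*(c+a*ex),.227],speed=.08); F=r.sense()["contact_force"]
    if F@[*ex,0]>12: break
print(a,F,r.sense()["tcp_pos"])
q=c+(a+.006)*ex
r.servo_line([*q,.227],speed=.05); print(r.sense()["contact_force"])
r.servo_line([*q,.40],speed=.2)
r.let_go()
r.reach([.42,-.15,.45],[180,0,1.4]); r.wait(.3)
s=r.snapshot("top"); save(s,"open"); print(r.sense()["clock"])
E
```

```text
(0.227, array([ 0.54420172,  0.22915091, -0.48651731]))
-0.2105 [ 20.84474004   0.53524484 -10.60839791] [ 0.45434786 -0.0157884   0.22726232]
[-0.72665117  0.45210635  0.1153354 ]
34.1833
```

View pics/open.png

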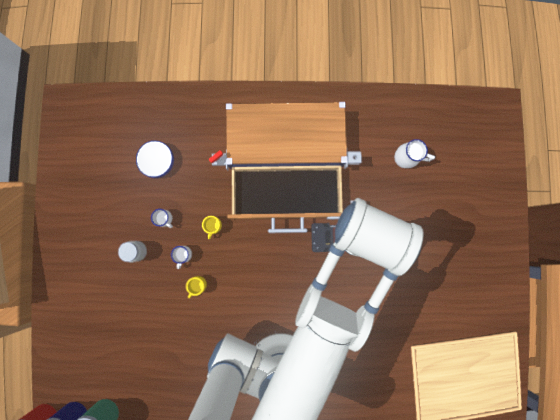

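The drawer is fully out, inside at about (235–340, 170–212), and the pin is parked at (216,157). One cup has been knocked from (176,214) to (162,218); the other is still at (181,255). I look at both from close by.

```bash
cat >> h.py <<'E'
def circ(P):
    A=np.c_[2*P,np.ones(len(P))]; x=np.linalg.lstsq(A,(P**2).sum(1),rcond=None)[0]; return x[:2],np.sqrt(x[2]+x[:2]@x[:2])
def cup(s,guess):
    hsv=cv2.cvtColor(s["frame"],cv2.COLOR_RGB2HSV); f=s["frame"].astype(int)
    m=(f[...,2]-f[...,0]>35)&(hsv[...,1]>90); ys,xs=np.nonzero(m)
    P=plane(s,np.c_[xs,ys],.052)[:,:2]; P=P[np.linalg.norm(P-guess,axis=1)<.05]
    c,R=circ(P)
    for _ in range(4):
        k=abs(np.linalg.norm(P-c,axis=1)-R)<.004; P=P[k]; c,R=circ(P)
    w=(f.min(2)>110)&(f.max(2)-f.min(2)<40); ys,xs=np.nonzero(w); Q=plane(s,np.c_[xs,ys],.044)[:,:2]-c
    d=np.linalg.norm(Q,axis=1); k=(d>.034)&(d<.050); v=Q[k].mean(0) if k.any() else [0,0]
    return c,R,len(P),np.degrees(np.arctan2(v[1],v[0])),k.sum()
E
python3 - <<'E'
from h import *
import pickle
t=r.snapshot("top")
g=plane(t,[(162,217),(180.5,254.5)],.052)[:,:2]; print(g)
f=t["frame"].astype(int); m=(f.max(2)<45)
m=m.astype(np.uint8); m[:165]=0;m[214:]=0;m[:,:230]=0;m[:,345:]=0
ct=max(cv2.findContours(m,0,2)[0],key=cv2.contourArea); B=cv2.boxPoints(cv2.minAreaRect(ct)); print(B.tolist(),plane(t,B,.022).round(3).tolist())
ims=[]
for i,p in enumerate(g):
    r.reach([*(p+[-.03,0]),.35],[180,0,0]); r.wait(.3)
    s=r.snapshot("wrist"); pickle.dump(s,open(f"cup{i}.pkl","wb")); ims.append(save(s,f"cup{i}")[60:420,130:520]); print(cup(s,p))
cv2.imwrite("pics/cups.png",np.hstack(ims)); print(r.sense()["clock"])
E
```

```text
[[0.47884226 0.37987666]
 [0.3615153  0.31778723]]
[[240.0, 212.0], [240.0, 212.0], [240.0, 212.0], [240.0, 212.0]] [[0.499, 0.135, 0.022], [0.499, 0.135, 0.022], [0.499, 0.135, 0.022], [0.499, 0.135, 0.022]]
(array([0.47611213, 0.38992086]), np.float64(0.026090155576110805), 919, np.float64(-130.38317369388668), np.int64(106))
(array([0.35958823, 0.32242709]), np.float64(0.026114473727783687), 932, np.float64(169.63648514066796), np.int64(73))
37.475
```

View pics/cups.png

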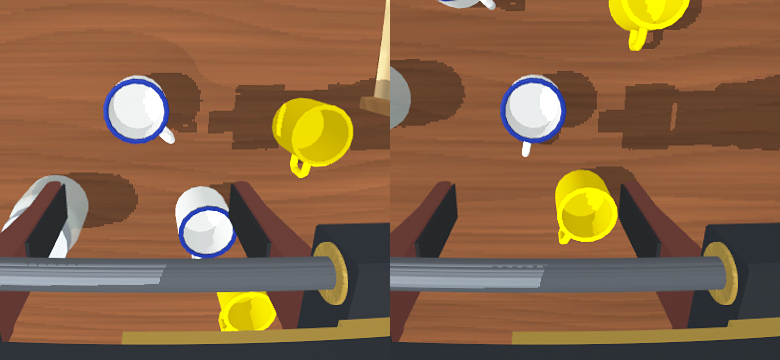

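The crop shows cup A's rim centre at (136,110), with its handle towards lower right (167,136), about -130°. Cup B is at (533,110), with its handle down at (527,150), about 170°. Both fit the numeric output. Next I read the drawer's inner edges from the saved top image, then pick cup A.

```bash
python3 - <<'E'
from h import *
t=r.snapshot("top")
y=np.radians(1.4); ex=np.array([np.cos(y),np.sin(y)]); ey=np.array([-ex[1],ex[0]]); c=np.array([.6628,-.0107])
f=t["frame"].astype(int)
print([(v,f[v,300].tolist()) for v in range(158,172)]); print([(v,f[v,300].tolist()) for v in range(204,222)])
for z in(.022,.055,.084): print(z,((plane(t,[(300,v) for v in (160,166,170,206,210,214,218)],z)[:,:2]-c)@ex).round(4))
print([(u,f[190,u].sum()) for u in range(226,246)],[(u,f[190,u].sum()) for u in range(332,350)])
for pos,yw in(([.476,.390,.2],49.6),([.36,.3224,.2],-10.4),([.565,.09,.22],1.4),([.565,-.06,.22],1.4)): print(r.inverse_kinematics(pos,[180,0,yw]))
E
```

```text
[(158, [220, 163, 105]), (159, [221, 159, 103]), (160, [217, 155, 99]), (161, [221, 158, 101]), (162, [169, 121, 87]), (163, [97, 85, 96]), (164, [67, 71, 100]), (165, [99, 93, 105]), (166, [237, 209, 163]), (167, [250, 232, 179]), (168, [203, 175, 133]), (169, [154, 133, 102]), (170, [106, 92, 76]), (171, [75, 64, 58])]
[(204, [63, 60, 57]), (205, [62, 56, 57]), (206, [65, 59, 60]), (207, [60, 53, 54]), (208, [62, 58, 59]), (209, [60, 53, 55]), (210, [62, 56, 55]), (211, [57, 53, 55]), (212, [73, 64, 60]), (213, [152, 112, 77]), (214, [206, 146, 97]), (215, [207, 146, 94]), (216, [196, 139, 91]), (217, [160, 134, 116]), (218, [149, 143, 148]), (219, [157, 151, 155]), (220, [158, 147, 153]), (221, [154, 145, 150])]
0.022 [ 0.006  -0.0138 -0.027  -0.1444 -0.1573 -0.1702 -0.1831]
0.055 [-0.0007 -0.0199 -0.0328 -0.147  -0.1596 -0.1721 -0.1847]
0.084 [-0.0065 -0.0253 -0.0378 -0.1493 -0.1616 -0.1738 -0.186 ]
[(226, np.int64(282)), (227, np.int64(260)), (228, np.int64(281)), (229, np.int64(260)), (230, np.int64(267)), (231, np.int64(348)), (232, np.int64(594)), (233, np.int64(639)), (234, 
[... 350 characters left out ...]
6, np.int64(185)), (337, np.int64(323)), (338, np.int64(475)), (339, np.int64(553)), (340, np.int64(643)), (341, np.int64(557)), (342, np.int64(261)), (343, np.int64(184)), (344, np.int64(189)), (345, np.int64(186)), (346, np.int64(197)), (347, np.int64(180)), (348, np.int64(192)), (349, np.int64(207))]
[ 3.61614158e+01  1.07424351e+01  8.53813618e+01 -2.54444375e-14
  8.38762031e+01  7.65614158e+01]
[ 3.78118186e+01 -9.66508897e+00  1.05919411e+02 -2.54444375e-14
  8.37456775e+01  1.38211819e+02]
[ 5.64375471e+00  3.42934651e+00  9.12134335e+01 -2.54444375e-14
  8.53572200e+01  9.42437547e+01]
[-9.49244741e+00  2.82900146e+00  9.18360281e+01 -2.54444375e-14
  8.53349704e+01  7.91075526e+01]
```

```bash
cat >> h.py <<'E'
Y=np.radians(1.4); ex=np.array([np.cos(Y),np.sin(Y)]); ey=np.array([-ex[1],ex[0]]); c0=np.array([.6628,-.0107])
def carry(p,yaw,yslot):
    r.reach([*p,.30],[180,0,yaw]); print(down(p,.30,.196,step=.035,speed=.12))
    r.grab(15); r.wait(.2); s=r.sense(); print("grip",s["opening"],s["gripper_force"])
    r.servo_line([*p,.37],speed=.2); print("lift",r.sense()["opening"],r.sense()["contact_force"])
    q=c0-.089*ex+yslot*ey; r.reach([*q,.37],[180,0,1.4]); r.wait(.2)
    r.servo_line([*q,.26],speed=.15); print(down(q,.26,.219,step=.0103,speed=.05))
    r.let_go(); r.wait(.2); r.servo_line([*q,.38],speed=.2); print(r.sense()["clock"])
E
python3 - <<'E'
from h import *
carry(np.array([.4761,.3899]),49.6,.10)
g=np.array([.3596,.3224]); r.reach([*(g+[-.03,0]),.35],[180,0,0]); r.wait(.3)
s=r.snapshot("wrist"); print(cup(s,g)); save(r.snapshot("top"),"afterA",(120,90,400,300),2)
E
```

```text
(0.196, array([-0.35702616,  0.33050313, -0.46836253]))
grip 0.054711651655411815 15.000147626269609
lift 0.05480228503398162 [ 0.46871446 -0.15871837 -2.94583896]
(0.219, array([ 0.87565768,  0.23862917, -0.85979206]))
47.1167
(array([0.35959641, 0.32239776]), np.float64(0.026111780519402224), 936, np.float64(169.53638519990375), np.int64(79))
```

View pics/afterA.png

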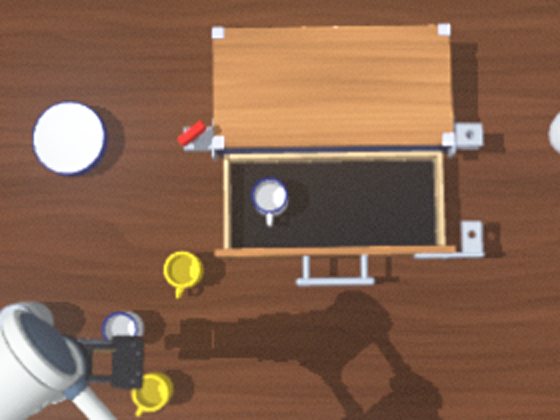

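Cup A stands upright in the drawer at (270,195), handle to the front. Cup B has not moved, so I carry it next.

```bash
python3 - <<'E'
from h import *
carry(np.array([.3596,.3224]),-10.4,-.06)
r.reach([.42,-.25,.45],[180,0,1.4]); r.wait(.2)
save(r.snapshot("top"),"afterB",(110,90,390,300),2)
E
```

```text
(0.196, array([0.85680081, 0.12796878, 0.23310681]))
grip 0.054181550002018 15.000280220191371
lift 0.05452415298575773 [-0.14085489 -0.11502351 -1.77552329]
(0.219, array([ 0.53353432,  0.22016483, -0.57366606]))
58.3
```

View pics/afterB.png

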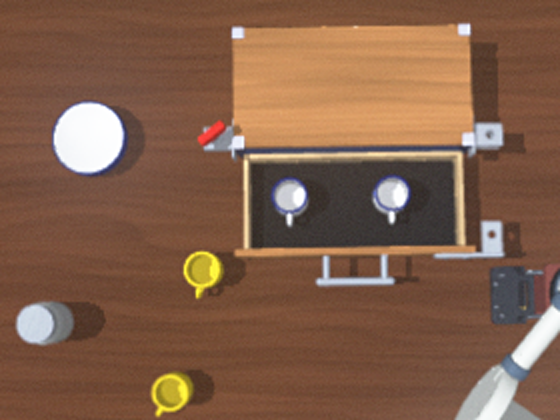

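Both cups stand in the drawer, at (290,195) and (391,193), and none remain on the table. I push the drawer home gently.

```bash
python3 - <<'E'
from h import *
r.grab(20); a=-.2015; p=c0+a*ex
r.reach([*p,.36],[180,0,1.4]); r.wait(.2)
r.servo_line([*p,.28],speed=.15); print(down(p,.28,.227,step=.01))
r.servo_line([*(c0-.048*ex),.227],speed=.04); a=-.048
while a<-.028:
    F=r.sense()["contact_force"]
    if F@[*ex,0]<-10: break
    a+=.002; r.servo_line([*(c0+a*ex),.227],speed=.03)
print(a,F)
p=c0+(a-.006)*ex; r.servo_line([*p,.227],speed=.04); r.servo_line([*p,.38],speed=.2); r.let_go()
yk=np.load("grasp.npy")[:2]
r.reach([*(yk+[-.06,.0]),.36],[180,0,0]); r.wait(.3)
s=r.snapshot("wrist"); save(s,"tong",(150,20,430,220),2); print(proj(s,[[*yk,.085],[*yk,.074]]),r.sense()["clock"])
E
```

```text
(0.227, array([ 0.51989188,  0.19511301, -0.13864971]))
-0.03799999999999999 [-13.3399174    0.39253195   5.98099253]
[[279.85979812 134.42300044]
 [279.7543797  133.53245496]] 74.025
```

View pics/tong.png

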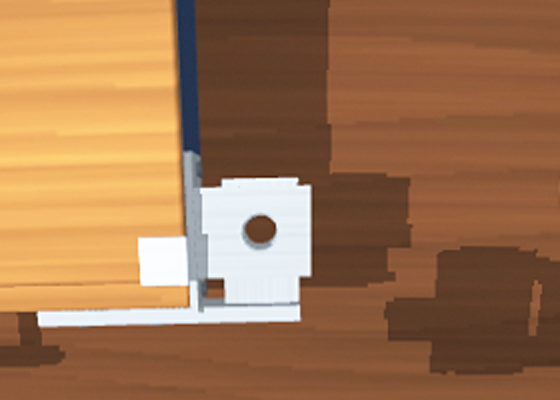

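The yoke hole is at crop (260,229), image (280,134.5), with table visible through all three holes, so the tongue is aligned. It matches the stored yoke position to within a pixel. I fetch the pin and lock the drawer.

```bash
python3 - <<'E'
from h import *
g=np.load("grasp.npy"); t=np.array([.6576,.2022])
o=[180,0,129.35]
r.servo_line([*r.sense()["tcp_pos"][:2],.40],speed=.2)
r.reach([*t,.38],o); r.wait(.2)
print(down(t,.38,.284,step=.032,speed=.1)); r.grab(25); r.wait(.3); print(r.sense()["opening"],r.sense()["contact_force"])
r.servo_line([*t,.375],speed=.1); print(r.sense()["contact_force"],r.sense()["opening"])
r.servo_line([*g[:2],.375],speed=.15); r.wait(.4); r.servo_line([*g[:2],.338],speed=.1)
z,F=down(g[:2],.338,g[2]+.0005); print(z,F,r.sense()["tcp_pos"],r.sense()["opening"],r.sense()["clock"])
save(r.snapshot("scene"),"lock",(120,200,260,300),4)
E
```

```text
(0.284, array([ 0.17932837, -0.04340256,  0.06465826]))
0.013950323570454821 [0.72586385 0.96000433 0.56806038]
[ 0.41197951  0.04662542 -0.65755232] 0.013664735699768664
0.28448665431385617 [ 0.15443999 -0.68519443  0.41970904] [ 0.66799016 -0.22369173  0.28439883] 0.013488404943267307 87.4417
```

View pics/lock.png

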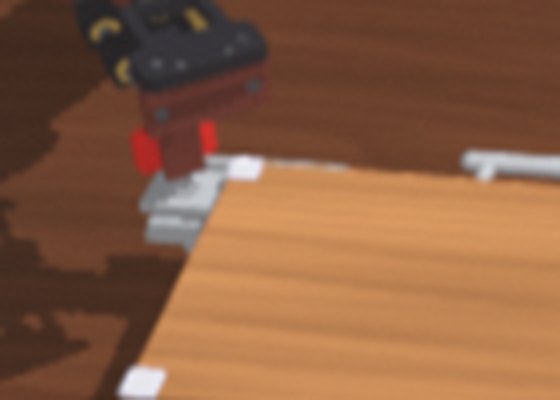

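The pin went all the way down without resistance, and the picture shows the grip just above the upper ear at (180,170). I release it and check its height by triangulating the red grip from two views (no pictures left to view).

```bash
python3 - <<'E'
from h import *
g=np.load("grasp.npy")
r.let_go(); r.wait(.2); r.servo_line([*g[:2],.40],speed=.15)
r.reach([g[0]-.06,g[1],.375],[180,0,0]); r.wait(.4)
def red(s,b):
    f=s["frame"].astype(int); m=((f[...,0]>110)&(f[...,1]<70)&(f[...,2]<70)); k=np.zeros_like(m); k[b[1]:b[3],b[0]:b[2]]=1
    ys,xs=np.nonzero(m&k); return [xs.mean(),ys.mean()],len(xs)
w=r.snapshot("wrist"); s=r.snapshot("scene")
A=red(w,(180,50,380,260)); B=red(s,(120,200,220,270)); print(A,B)
c1,d1=ray(w,[A[0]]); c2,d2=ray(s,[B[0]]); d1,d2=d1[0],d2[0]
k=np.linalg.lstsq(np.c_[d1,-d2],c2-c1,rcond=None)[0]; print("grip centre",c1+k[0]*d1,c2+k[1]*d2,"expect z ~.118-.128")
f=w["frame"].astype(int)
hsv=cv2.cvtColor(w["frame"],cv2.COLOR_RGB2HSV)
# any white cups with blue rims left on the table (top view, left area)?
t=r.snapshot("top"); f=t["frame"].astype(int); m=(f[...,2]-f[...,0]>30); m[:, :110]=0; m[:190]=0; m[300:]=0; m[:,230:]=0; print("blue px left",m.sum())
print(r.sense()["clock"])
E
```

```text
([np.float64(278.8926223520818), np.float64(137.0482103725347)], 1369) ([np.float64(170.49802994483846), np.float64(227.82269503546098)], 1269)
grip centre [ 0.66802524 -0.22420438  0.13404948] [ 0.65958457 -0.20576825  0.13456594] expect z ~.118-.128
blue px left 1
92.275
```

The scene mask picked up extra red pixels, because 1269 is far too many for the grip. I'll compare a stricter red mask with the starting picture, in which the pin was seated.

```bash
python3 - <<'E'
from h import *
import pickle
def red(s):
    f=s["frame"].astype(int)[215:262,130:200]; m=((f[...,0]>130)&(f[...,1]<45)&(f[...,2]<45)); ys,xs=np.nonzero(m); return xs.mean()+130,ys.mean()+215,xs.min()+130,xs.max()+130,ys.min()+215,ys.max()+215,len(xs)
r.reach([.42,-.25,.45],[180,0,0]); r.wait(.3)
print(red(pickle.load(open("s0.pkl","rb"))["scene"])); n=r.snapshot("scene"); print(red(n))
y=np.load("grasp.npy")[:2]; print(proj(n,[[*y,.118],[*y,.108]]))
E
```

```text
(np.float64(154.33333333333334), np.float64(238.0), np.int64(154), np.int64(155), np.int64(237), np.int64(239), 3)<stdin>:4: RuntimeWarning: Mean of empty slice.
  ret = ret.dtype.type(ret / rcount)
Traceback (most recent call last):
ValueError: zero-size array to reduction operation minimum which has no identity
```

```bash
python3 - <<'E'
from h import *
import pickle
def red(s):
    f=s["frame"].astype(int)[220:258,140:190]; h=cv2.cvtColor(s["frame"],cv2.COLOR_RGB2HSV)[220:258,140:190].astype(int)
    m=((f[...,0]-np.maximum(f[...,1],f[...,2])>95)).astype(np.uint8); n,l,st,c=cv2.connectedComponentsWithStats(m); i=1+np.argmax(st[1:,4]); return st[i].tolist(),(c[i]+[140,220]).round(2)
print(red(pickle.load(open("s0.pkl","rb"))["scene"])); n=r.snapshot("scene"); print(red(n))
y=np.load("grasp.npy")[:2]; print(proj(n,[[*y,.118],[*y,.108]]),r.sense()["clock"])
E
```

```text
([13, 7, 21, 17, 239], array([163.02, 234.63]))
([13, 7, 21, 17, 240], array([162.98, 234.65]))
[[162.52603019 235.18177718]
 [163.11013509 238.66645347]] 93.5083
```

The red grip is within 0.05 px of where it was at the start, so the pin is fully seated. I hand in.

```bash
python3 -c "
from station import r
print(r.hand_in())"
```

```text
the job is handed in; nothing more can be done
None
```

The job is handed in at about 94 s: both white cups stand upright in the drawer, the drawer is home, and the pin is back through the yoke and fully seated.

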